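Draw the supply organiser's end panel tight with its cam lock

TASK

Finish the flat-pack supply organiser: gently push the loose end panel up against the foam seal so that its bolt head enters the cam lock, then take the flat-bladed screwdriver from the tool stand, seat it in the slot of the cam disc and turn the disc clockwise until the panel is drawn fully home against the board; stop as soon as it is tight, so that the bolt is not overloaded. Put the screwdriver back upright in its hole in the stand, and leave the other things on the table where they are.

Things in the scene. Friction and masses are not known exactly. Their poses are not given: they have to be found in the camera images.
- panel_outer (a point): Loose end panel of the organiser: white upright board 16 mm thick, 210 mm wide, from 2 to 85 mm above the table, at the organiser's robot side. The point is the centre of its outer face (away from the board), 43 mm above the table. Its x axis is level and points to the board (the way to push), y along the panel, z up. It slides only along x, against about 2 N of friction.
- panel_seat (a point): Middle of the board's edge on which the panel seats, 43 mm above the table; axes as panel_outer's. Fully home, panel_outer lies 16 mm from it along -x; at the start 36 to 44 mm. A springy foam seal stands 2 mm out of the edge: 4 N squeeze it flat, and it springs the panel out unless the cam holds it. The panel's bolt (9 mm ball head) reaches to the cam; its length differs by 1.8 mm either way.
- cam_slot (a point): Steel cam disc, 40 mm across, lying level in the grey board (board's top 45 mm, disc's face 46 mm above the table). The point is the centre of its face, on its vertical axis, 46 mm from the panel's outer face when the panel is home. The x axis lies along the straight slot (24 mm long, 5.2 mm wide, 8 mm deep, centred on the axis), z up; they turn with the disc.
- cam (a joint): Turn of the cam disc, rad, growing clockwise from above, up to 1.75; 0 = open, mouth to the panel; 0 to 0.08 at the start. From about 0.4 to 1.0 on its jaw draws the bolt in by 5.5 mm per rad; the panel is home at 0.8 to 1.45, differing with the bolt, where the torque climbs. Turning takes 0.03 N m free, 0.1 to 0.15 N m against the seal; over 0.22 N m overloads the bolt. It stays as left.
- cam_slot_floor (a point): Middle of the floor of the cam's slot, 8 mm under cam_slot; axes as cam_slot.
- driver_grip (a point): Flat-bladed stubby screwdriver, 112 mm long, about 120 g, upright, blade down, in one of the stand's holes. The point is the middle of its black handle: 62 mm tall, 32 mm wide along x, 24 mm thick along y (grip across the thickness). Blade 16 mm wide along x, 3 mm thick along y, its last 4 mm 14.5 by 2.2 mm; it ends 81 mm below the point. The handle's underside, 31 mm below, rests on the stand.
- driver_tip (a point): Middle of the end of the screwdriver's blade; axes as driver_grip.
- stand_hole0 (a point): Mouth of one hole of the tool stand (grey block 130 x 56 mm, 54 mm high, fixed), at the block's top; the hole is 20 mm across and 52 mm deep. Block's long side along x.
- stand_hole1 (a point): Mouth of the other hole of the stand, 80 mm from the first; same size.
- hex_centre (a point): Hex driver, a bystander in the stand's other hole: slim round black handle 16 mm across, 60 mm tall, on a 27 mm collar; the point is the middle of the handle.
- vial_a: Small glass vial, 24 mm across, 45 mm high, standing on the organiser's board; origin under its centre. Bystander.
- vial_b: Small glass vial, 24 mm across, 45 mm high, standing on the table; origin under its centre. Bystander.
- tape: Roll of paper tape lying flat, 90 mm across, 22 mm high; origin under its centre. Bystander.
- dish: Round steel dish, 120 mm across, 35 mm high; origin under its centre. Bystander.
- sanitiser: Clear pump bottle of hand sanitiser, 60 mm across, 172 mm high; origin under its centre. Bystander.
Things that resemble listed ones, but are neither listed nor needed, are in the scene too. What is shaped like the part that bears driver_grip but pink is not meant. What is shaped like the part that bears stand_hole0 but green is not meant.

How it is judged:
By the outcome, as a careful person would: the job done as asked, in the order asked, and still so for the second after the job is handed in, with the robot touching nothing.
It also fails if it takes over 72 s, if anything falls off the work surface, if the arm or the gripper's body presses on something with over 40 N, if the wrist force passes 120 N, or if a joint passes its speed limit or range.

ROBOT

A 7-joint arm with a two-finger parallel gripper is mounted at the origin on the work surface. World frame = base frame: x ahead of the robot, y to its left, z up, the work surface at z = 0. Lengths are in m, angles in rad, forces in N, time in s.
With the tool pointing down it reaches from about 0.35 to 0.775 m from the base axis. Payload 3.1 kg.
Tool frame: the origin (TCP) lies at the very end of the fingers, on their centre line; the grasp point (between the pads) lies 19 mm behind it; x points along the fingers, y is the direction in which the jaws open and shut, and the axes are right-handed (so a half turn about x gives the same grasp; the last joint's range is limited). The gripper opens to 85 mm and grips with 20 to 120 N. Pads are 22 mm wide; open, the fingers measure 114 mm over their backs; the gripper's body (76 mm by 85 mm) begins 54 mm behind the grasp point. The pads swing forward as they close: fully open they stand 13 mm farther back than shut.
Start: joints at [1.299, 0.311, 0.014, 1.512, -0.004, 1.319, -0.027], TCP at [0.125, -0.536, 0.231] pointing down, gripper open.
Joint ranges: [-2.7, 2.7], [-0.3, 1.91], [-1.27, 1.3], [0.12, 2.57], [-1.44, 4.58], [0.2, 2.03], [-3.05, 3.05]. Speed limits (rad/s): [2.79, 2.79, 3.14, 3.14, 3.14, 3.14, 3.14].

INTERFACE

Orientations are given as a unit quaternion [w, x, y, z].
In Python, from cell import manip, get_image, order, finder, status gives the robot as it stands. Calls block until the motion is done:
- manip.move_ptp(position, orientation): joint-space move of the TCP to a pose.
- manip.move_l(position, vel=0.15, rot=None, max_force=None): straight line of the TCP; rot=None keeps the orientation; vel is the mean speed in m/s. With max_force (N) it stops when the force on the tool has changed by that much, and returns True; else False.
- manip.set_joints(angles): joint-space move.
- manip.grip(opening, squeeze=None): finger opening in m; squeeze is the grip in N (None keeps the last); returns when the fingers have stopped.
- manip.hold(seconds).
- manip.ik(position, orientation): joint angles nearest the present ones, or None.
- get_image(name): name is "scene" or "top" or "wrist"; returns a dict with "img" (420x560x3 uint8, red, green, blue), "depth" (420x560 float32, m along the optical axis (not along the pixel's ray), 0 where there is no reading), "camera_matrix" (3x3 intrinsics, pixels), "T" (4x4, takes a point from camera to world coordinates); the wrist camera has in their place "T_tool_cam" (4x4, takes a point from camera to tool coordinates, whose origin is the TCP and whose axes are the tool frame's). Camera axes: x right, y down, z forward; pixel columns grow to the right and rows downward; lengths in m; the calibration is good to about 2 mm. The wrist camera is an equidistant fisheye: a pixel r from the principal point sees the ray r / f radians off the axis. A picture is of the moment at which its call begins: read the wrist's pose just before it.
A pose or a line that the arm cannot do raises manip.PlanningError and nothing moves.
- order.hand_in(): hands the job in, once; it reports no verdict.
Trained networks look in a picture, given as the dict that the camera call returned (one of the last four; its "shot" number tells which), for a name from the list of things; names that differ only in an ending like _2 or _b are one class to them, and where a whole thing is asked for, a point or a joint stands for the part that bears it (a point fixed in the world has none). Each returns a list of dicts, best first, with "score" (0 to 1); they miss things now and then, are a little off and sometimes report something else, mostly with a low value. They report only what shows in the picture. A call takes as long as a camera call. They do not tell look-alikes from the thing itself.
- finder.find_in(picture, thing): "rect" ([centre column, centre row, width, height] in pixels, round what is visible of it).
- finder.masks_of(picture, thing): "region" (420x560 bool, what is visible of it) and "rect" ([centre column, centre row, width, height] in pixels, round what is visible of it).
- finder.place_of(picture, thing): "uv" ([column, row] in pixels: a listed point, or the origin of a listed thing).
Readings, each from a call of its own:
- status.current_t(): time.
- status.current_joint_pos(): joint angles.
- status.current_qd(): joint speeds.
- status.current_tau(): joint torques, N m.
- status.current_position(): TCP position.
- status.current_tool_rot(): TCP orientation.
- status.current_force(): force on the tool from outside, world axes, zero at the start.
- status.current_moment(): the same for the moment, N m.
- status.current_grip_width(): finger opening in m.
Only numpy, scipy, OpenCV 4.12 (cv2) and the standard library are available. Lean on these libraries where they do the work, as an engineer would, in place of code of your own. Each camera call takes 0.05 s, during which the arm holds its last target. There are 200 camera calls.

## Working session

There is one attempt and no reset: what is moved stays moved. The work goes in short steps, each a Python script; the robot and the scene stay as the last script left them, time stands still between calls to the robot, and variables do not carry over. Pictures are saved under pics/ and viewed, on a budget of 10 in all, crops included, one or two more only if the job needs it, and the job is handed in when it is done.

```bash
mkdir -p pics; ls; cat > h.py <<'E'
import numpy as np, cv2
from cell import manip, get_image, order, finder, status
def px2w(im,uv,z=None,d=None):
    K=im["camera_matrix"];T=im["T"]
    r=np.array([(uv[0]-K[0,2])/K[0,0],(uv[1]-K[1,2])/K[1,1],1.])
    if d is None and z is None:
        u,v=int(round(uv[0])),int(round(uv[1])); p=im["depth"][max(v-1,0):v+2,max(u-1,0):u+2]; d=np.median(p[p>0]) if (p>0).any() else np.nan
    R=T[:3,:3]@r
    if z is not None: d=(z-T[2,3])/R[2]
    return T[:3,3]+d*R
E
python3 - <<'E'
from h import *
hs=dict(panel_outer=.043,panel_seat=.043,cam_slot=.046,driver_grip=.085,stand_hole0=.054,hex_centre=None,vial_a=.045,vial_b=0,tape=0,dish=0,sanitiser=0)
for c in("top","scene"):
    im=get_image(c); cv2.imwrite(f"pics/{c}0.png",im["img"][:,:,::-1]); print(c,im["T"][:3,3].round(3))
    for n,z in hs.items():
        for r in finder.place_of(im,n):
            print(n,round(r["score"],2),np.round(r["uv"],1),"depth",px2w(im,r["uv"]).round(3),"z",px2w(im,r["uv"],z).round(3) if z is not None else "")
print(status.current_t(), status.current_tool_rot(), status.current_position())
E
```

```text
pics
top [0.355 0.029 0.968]
panel_outer 0.78 [308.  190.7] depth [ 0.529 -0.049 -0.001] z [ 0.521 -0.046  0.043]
panel_seat 0.85 [298.9 169.1] depth [ 0.571 -0.027  0.044] z [ 0.571 -0.027  0.043]
cam_slot 0.59 [292.1 159.6] depth [ 0.593 -0.012  0.044] z [ 0.592 -0.012  0.046]
driver_grip 0.85 [419.1 243.6] depth [ 0.396 -0.265  0.11 ] z [ 0.397 -0.274  0.085]
driver_grip 0.82 [428.8 198.6] depth [ 0.488 -0.291  0.113] z [ 0.493 -0.301  0.085]
stand_hole0 0.94 [422. 201.] depth [ 0.489 -0.288  0.078] z [ 0.492 -0.297  0.054]
stand_hole0 0.7 [410.  278.3] depth [ 0.323 -0.269  0.025] z [ 0.324 -0.26   0.054]
stand_hole0 0.64 [404.  319.2] depth [ 0.237 -0.245  0.044] z [ 0.238 -0.242  0.054]
stand_hole0 0.63 [429.3 166.3] depth [ 0.566 -0.31   0.075] z [ 0.571 -0.319  0.054]
hex_centre 0.76 [429.9 161. ] depth [ 0.573 -0.306  0.092] z 
vial_a 0.6 [306.2 113.9] depth [ 0.695 -0.045  0.058] z [ 0.7   -0.046  0.045]
vial_a 0.6 [341.1 237.4] depth [ 0.415 -0.116  0.045] z [ 0.415 -0.116  0.045]
vial_b 0.6 [306.2 113.9] depth [ 0.695 -0.045  0.058] z [ 0.717 -0.05   0.   ]
vial_b 0.6 [34
[... 912 characters left out ...]
hex_centre 0.56 [193.2 383.2] depth [ 0.58  -0.314  0.108] z 
vial_a 0.69 [344.1 316.5] depth [ 0.706 -0.061  0.064] z [ 0.702 -0.051  0.045]
vial_a 0.69 [203.5 280. ] depth [ 0.425 -0.127  0.022] z [ 0.438 -0.137  0.045]
vial_b 0.69 [344.1 316.5] depth [ 0.706 -0.061  0.064] z [ 0.694 -0.026  0.   ]
vial_b 0.69 [203.5 280. ] depth [ 0.425 -0.127  0.022] z [ 0.414 -0.117  0.   ]
dish 0.63 [327.6 163. ] depth [0.445 0.331 0.005] z [0.442 0.336 0.   ]
dish 0.29 [163.3 358.4] depth [ 0.51  -0.308  0.096] z [ 0.465 -0.287  0.   ]
sanitiser 0.58 [399.1 177.1] depth [0.623 0.37  0.021] z [0.617 0.393 0.   ]
1.2 [-0.08111035 -0.70242594 -0.08109944  0.70245412] [ 0.1253181  -0.53553699  0.23130302]
```

```bash
python3 - <<'E'
import cv2
a=cv2.imread("pics/top0.png")[90:340,100:460]; b=cv2.imread("pics/scene0.png")[140:410,60:420]
cv2.imwrite("pics/v1.png",cv2.resize(a,None,fx=2.2,fy=2.2,interpolation=cv2.INTER_CUBIC)); cv2.imwrite("pics/v2.png",cv2.resize(b,None,fx=2.2,fy=2.2,interpolation=cv2.INTER_CUBIC))
E
```

```text
(no output)
```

View pics/v1.png

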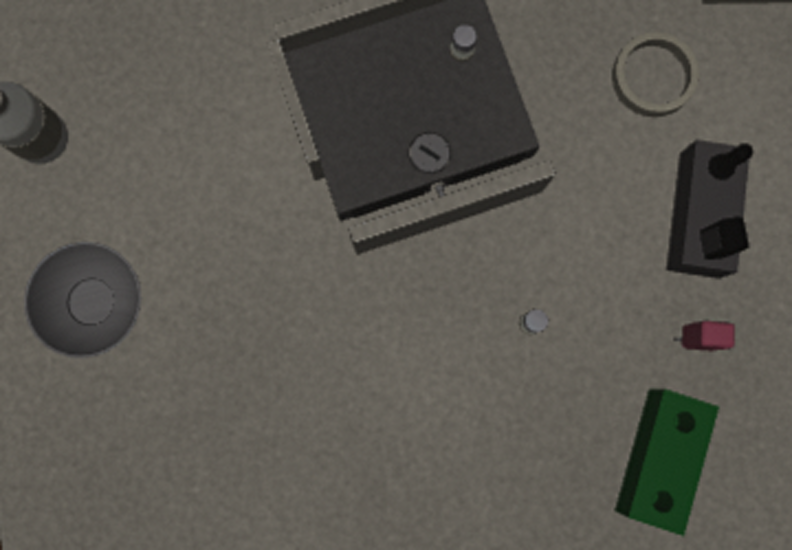

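View pics/v2.png

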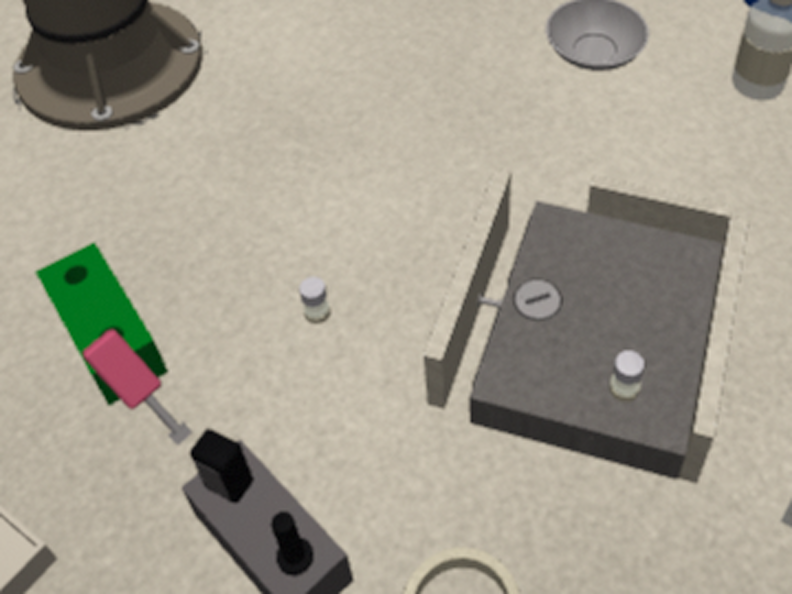

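The needed driver is the black one in the grey stand (top px 429,199). The pink one (419,244) and the green stand (about 407,298) are decoys. The hex driver is at (430,161). Next I'll get the orientations from the depth image and fit the shapes.

```bash
python3 - <<'E'
from h import *
im=get_image("top");K=im["camera_matrix"];T=im["T"];d=im["depth"]
v,u=np.mgrid[:420,:560]
P=np.stack([(u-K[0,2])/K[0,0]*d,(v-K[1,2])/K[1,1]*d,d,np.ones_like(d)],-1)@T.T; P=P[...,:3]
def fit(n,c,r,z0,z1,reg=None):
    m=(np.linalg.norm(P[...,:2]-c,axis=-1)<r)&(P[...,2]>z0)&(P[...,2]<z1)&(d>0)
    if reg is not None:m&=reg
    m=cv2.morphologyEx(m.astype(np.uint8),cv2.MORPH_OPEN,np.ones((2,2)))>0
    q=(P[m][:,:2]*1000).astype(np.float32); R=cv2.minAreaRect(q); print(n,m.sum(),np.round(R[0],1),np.round(R[1],1),round(R[2],1),"medz",np.median(P[m][:,2]).round(4))
fit("board",(.64,.0),.2,.038,.05)
fit("paneltop",(.53,-.04),.13,.078,.092)
fit("stand",(.53,-.305),.09,.048,.06)
fit("handle",(.49,-.295),.04,.106,.125)
for n in("driver_grip","stand_hole0"):
  pass
# slot: dark line in disc
c=finder.place_of(im,"cam_slot")[0]["uv"];x,y=map(int,np.round(c))
g=cv2.cvtColor(im["img"],cv2.COLOR_RGB2GRAY)[y-11:y+12,x-11:x+12]
big=cv2.resize(im["img"][y-25:y+35,x-30:x+35,::-1],None,fx=6,fy=6,interpolation=cv2.INTER_CUBIC)
x,y=429,190
big2=cv2.resize(im["img"][y-40:y+20,x-30:x+35,::-1],None,fx=6,fy=6,interpolation=cv2.INTER_CUBIC)
cv2.imwrite("pics/v3.png",np.clip(np.hstack([big,big2])*2.0,0,255).astype(np.uint8))
for k in("tape","dish"):pass
from scipy.spatial.transform import Rotation as Ro
q=status.current_tool_rot();print(Ro.from_quat([*q[1:],q[0]]).as_matrix().round(3)); print(status.current_force(),status.current_moment(),status.current_t())
print(get_image("wrist")["T_tool_cam"].round(3), get_image("wrist")["camera_matrix"])
E
```

```text
board 7262 [573.6 -29.7] [385.8 235.3] 16.2 medz 0.0441
paneltop 750 [508.  -18.6] [121.3 295.9] 50.2 medz 0.0836
stand 1046 [ 439.1 -193.5] [133.7 456.8] 36.9 medz 0.0531
handle 186 [ 499.7 -324.9] [32.  77.5] 17.3 medz 0.1143
[[-0.     0.228 -0.974]
 [ 0.    -0.974 -0.228]
 [-1.    -0.     0.   ]]
[-0.47336436 -0.07355339  0.38405625] [ 0.03131913  0.00787084 -0.03474621] 1.3
[[ 0.001 -0.325  0.946 -0.142]
 [ 1.     0.001 -0.    -0.001]
 [-0.001  0.946  0.325 -0.083]
 [ 0.     0.     0.     1.   ]] [[325.1922621    0.         272.03057558]
 [  0.         325.1922621  209.74643557]
 [  0.           0.           1.        ]]
```

View pics/v3.png

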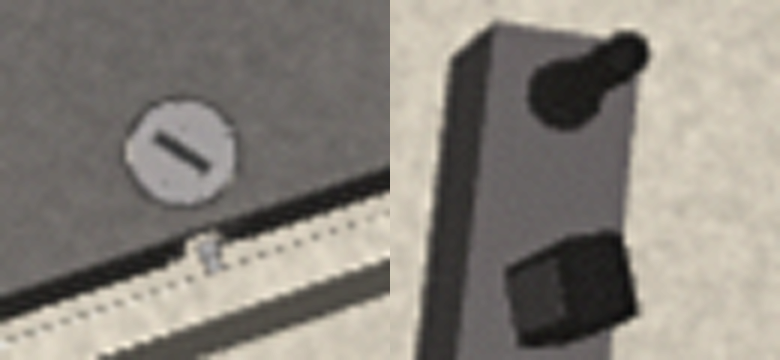

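```bash
cat >> h.py <<'E'
from scipy.spatial.transform import Rotation as Ro
def rot(deg):
    t=np.radians(deg); z=-np.array([np.cos(t),np.sin(t),0]); x=np.array([0,0,-1.]); y=np.cross(z,x)
    q=Ro.from_matrix(np.c_[x,y,z]).as_quat(); return [q[3],*q[:3]]
def wray(im,uv,pos,q):
    "wrist pixel -> (origin, direction) world"
    K=im["camera_matrix"];a=np.array([(uv[0]-K[0,2])/K[0,0],(uv[1]-K[1,2])/K[1,1]]);r=np.hypot(*a)
    d=np.r_[a/max(r,1e-9)*np.sin(r),np.cos(r)]; M=np.eye(4);M[:3,:3]=Ro.from_quat([*q[1:],q[0]]).as_matrix();M[:3,3]=pos
    M=M@im["T_tool_cam"]; return M[:3,3],M[:3,:3]@d
def wpx(im,uv,pos,q,z):
    o,d=wray(im,uv,pos,q); return o+d*(z-o[2])/d[2]
def wproj(im,P,pos,q):
    M=np.eye(4);M[:3,:3]=Ro.from_quat([*q[1:],q[0]]).as_matrix();M[:3,3]=pos
    p=np.linalg.inv(M@im["T_tool_cam"])@np.r_[P,1]; r=np.hypot(p[0],p[1]);th=np.arctan2(r,p[2]);K=im["camera_matrix"]
    return np.array([K[0,2]+K[0,0]*th*p[0]/r,K[1,2]+K[1,1]*th*p[1]/r])
YAW=18.4
E
python3 - <<'E'
from h import *
ax=np.array([np.cos(np.radians(YAW)),np.sin(np.radians(YAW)),0]); C=np.array([.5925,-.0145,0])
out0=np.array([.5235,-.0435,0]);home=C-.046*ax; print("home outer",home,"outer0 along",(out0-home)@ax)
base=home-ax*.0; 
p=home-ax*(.028+.011+.03)+[0,0,.15]
manip.grip(0.0)
manip.move_ptp(p,rot(YAW)); print(status.current_t(),status.current_joint_pos())
pos,q=status.current_position(),status.current_tool_rot();im=get_image("wrist");cv2.imwrite("pics/w1.png",im["img"][:,:,::-1])
for n,z in(("panel_outer",.043),("panel_seat",.043),("cam_slot",.046)):
    for r in finder.place_of(im,n)[:1]:
        w=wpx(im,r["uv"],pos,q,z);print(n,r["score"],np.round(r["uv"]),w.round(4),"along",(w-home)@ax)
E
```

```text
home outer [ 0.5488517  -0.02901986  0.        ] outer0 along -0.028626266874936294
4.3417 [ 0.58923448  0.30859028 -0.63483903  1.78737994  0.20315989  1.11130487
 -1.3658971 ]
panel_seat 0.97 [276. 101.] [ 0.5635 -0.0283  0.043 ] along 0.014151198834485562
cam_slot 0.89 [274.  62.] [ 0.5913 -0.0176  0.046 ] along 0.043889811537738306
```

View pics/w1.png

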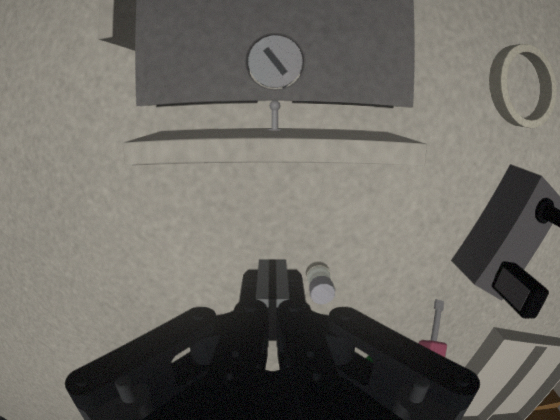

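The panel is level in the image, so the yaw is right. Its outer top edge is at about row 164, the bolt at column 275 and the disc at (274,62). The vial stays clear of the push path.

```bash
python3 - <<'E'
from h import *
pos,q=np.array(status.current_position()),status.current_tool_rot();im=get_image("wrist")
ax=np.array([np.cos(np.radians(YAW)),np.sin(np.radians(YAW)),0]); 
o=wpx(im,(275,164),pos,q,.085); i=wpx(im,(275,142),pos,q,.085);b=wpx(im,(275,105),pos,q,.045); print("outer",o,"thick",(i-o)@ax,"gap outer-boardedge",(b-o)@ax)
for z in(.138,):
    pass
start=o-ax*.03; start[2]=.035
up=start.copy(); up[2]=pos[2]
manip.move_l(up,.25); manip.move_l(start,.25)
f0=np.array(status.current_force());print("f0",f0)
t=manip.move_l(start+ax*.06,.02,max_force=4.5)
p=np.array(status.current_position());print("stop",t,"travel",(p-start)@ax,"finger face past outer0",(p+ax*.011-o)@ax,"f",(np.array(status.current_force())-f0).round(2),status.current_t())
E
```

```text
outer [ 0.524444   -0.03911088  0.085     ] thick 0.014368465653173838 gap outer-boardedge 0.03771483679744536
f0 [ 0.05519561 -0.03982278  0.49054618]
stop True travel 0.04154127885809798 finger face past outer0 0.022541278858097976 f [ 0.18  1.53 -1.32] 7.4083
```

```bash
python3 - <<'E'
from h import *
ax=np.array([np.cos(np.radians(YAW)),np.sin(np.radians(YAW)),0])
p=np.array(status.current_position());f=[np.round(status.current_force(),2)];print(f)
manip.move_l(p-ax*.02,.1); manip.move_l(p-ax*.03+[0,0,.115],.25)
pos,q=np.array(status.current_position()),status.current_tool_rot();im=get_image("wrist")
cv2.imwrite("pics/w2.png",np.clip(cv2.resize(im["img"][20:180,170:390,::-1],None,fx=3.5,fy=3.5,interpolation=cv2.INTER_CUBIC)*1.4,0,255).astype(np.uint8))
r=finder.place_of(im,"cam_slot")[0];print(r,wpx(im,r["uv"],pos,q,.046),status.current_t())
np.savez("w2.npz",pos=pos,q=q)
E
```

```text
[array([ 0.23,  1.49, -0.83])]
{'uv': [271.8, 91.9], 'score': 0.83} [ 0.59231474 -0.01543767  0.046     ] 8.45
```

View pics/w2.png

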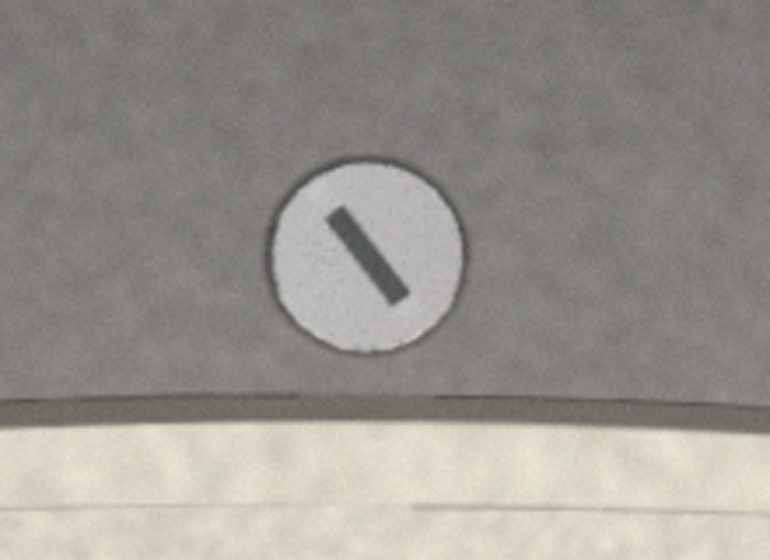

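```bash
python3 - <<'E'
from h import *
w=np.load("w2.npz");pos,q=w["pos"],w["q"]; im=get_image("wrist"); img=cv2.imread("pics/w2.png")
ax=np.array([np.cos(np.radians(YAW)),np.sin(np.radians(YAW)),0])
cr=lambda x,y:(170+(x+.5)/3.5-.5,20+(y+.5)/3.5-.5)
P=lambda x,y,z:wpx(im,cr(x,y),pos,q,z)
c=P(368,256,.046);print("disc c",c)
for n,a in(("inner top",P(368,420,.085)),("outer top",P(368,505,.085)),("board edge",P(368,397,.045))):print(n,((c-a)@ax).round(4))
s=P(336,212,.046)-P(400,299,.046);print("slot yaw",np.degrees(np.arctan2(s[1],s[0])),np.linalg.norm(s),"mid",(P(336,212,.046)+P(400,299,.046))/2)
E
```

```text
disc c [ 0.5923787  -0.01773808  0.046     ]
inner top 0.0307
outer top 0.0465
board edge 0.0305
slot yaw 54.18904445271495 0.023090549494291075 mid [ 0.59251788 -0.01772083  0.046     ]
```

```bash
python3 - <<'E'
from h import *
th=13; a=np.array([np.cos(np.radians(th)),np.sin(np.radians(th)),0])
g=np.array([.495,-.301,0])
p=np.array(status.current_position()); p[2]=.22
manip.move_ptp(g-a*.06+[0,0,.21],rot(th)); manip.grip(.05,40)
print(status.current_t(),status.current_joint_pos().round(2) if hasattr(status.current_joint_pos(),'round') else status.current_joint_pos())
pos,q=np.array(status.current_position()),status.current_tool_rot();im=get_image("wrist");np.savez("w3.npz",pos=pos,q=q)
uv=wproj(im,g+[0,0,.116],pos,q);print("proj",uv)
for n,z in(("driver_grip",.085),("stand_hole0",.054),("hex_centre",.09)):
    for r in finder.place_of(im,n):print(n,r["score"],np.round(r["uv"]),wpx(im,r["uv"],pos,q,z).round(4))
x,y=map(int,uv);x0,y0=max(x-90,0),max(y-80,0);print("crop",x0,y0)
cv2.imwrite("pics/w3.png",np.clip(cv2.resize(im["img"][y0:y0+160,x0:x0+200,::-1],None,fx=3.5,fy=3.5,interpolation=cv2.INTER_CUBIC)*2.,0,255).astype(np.uint8))
E
```

```text
10.1333 [ 1.    0.35 -0.55  1.56  0.19  1.28 -0.91]
proj [273.46382381 133.46391839]
driver_grip 0.8 [272. 131.] [ 0.4936 -0.3005  0.085 ]
driver_grip 0.69 [228. 256.] [ 0.3747 -0.2863  0.085 ]
stand_hole0 0.61 [307.  51.] [ 0.5705 -0.3145  0.054 ]
stand_hole0 0.58 [201. 283.] [ 0.3179 -0.2614  0.054 ]
hex_centre 0.67 [312.  43.] [ 0.5719 -0.3143  0.09  ]
crop 183 53
```

View pics/w3.png

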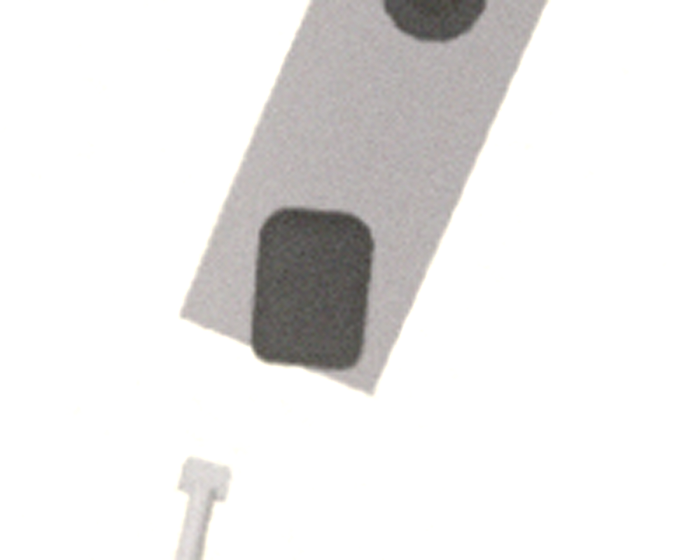

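```bash
python3 - <<'E'
from h import *
w=np.load("w3.npz");im=get_image("wrist")
P=lambda x,y,z=.116:wpx(im,(183+(x+.5)/3.5-.5,53+(y+.5)/3.5-.5),w["pos"],w["q"],z)
yaw=lambda s:np.degrees(np.arctan2(s[1],s[0]))
print(yaw(P(262,225)-P(252,350)),yaw(P(373,235)-P(362,355)),yaw(P(275,365)-P(345,370))-90,yaw(P(285,208)-P(350,212))-90)
c=P(312,288);print("c",c,"size",np.linalg.norm(P(316,210)-P(307,367)),np.linalg.norm(P(257,285)-P(368,290)))
print("stand yaw",yaw(P(308,0,.054)-P(181,317,.054)),yaw(P(545,0,.054)-P(373,393,.054)))
n=wproj
E
```

```text
8.048272960437755 8.381991679396839 8.887202090233444 9.531317069978229
c [ 0.4936789  -0.30006142  0.116     ] size 0.033018152806079955 0.022983913777436454
stand yaw -8.836184777046629 -9.4555717147523
```

```bash
python3 - <<'E'
from h import *
c=np.array([.4937,-.3001,0]); D=8.5
manip.move_ptp(c+[0,0,.15],rot(D)); manip.move_l(c+[0,0,.066],.15)
manip.grip(.015,60); print("w",status.current_grip_width(),status.current_position())
manip.move_l(c+[0,0,.19],.2)
print("w",status.current_grip_width(),status.current_t(),np.round(status.current_force(),2),np.round(status.current_moment(),3))
S=np.array([.5924,-.0177,0]); Y=55.0
for y in (Y,Y-100,Y-120):
    j=manip.ik(S+[0,0,.12],rot(y)); print(y,None if j is None else np.round(j,2))
manip.move_ptp(S+[0,0,.138],rot(Y)); print(status.current_t(),status.current_joint_pos())
pos,q=np.array(status.current_position()),status.current_tool_rot();im=get_image("wrist");np.savez("w4.npz",pos=pos,q=q)
print(pos,"tip",wproj(im,pos-[0,0,.062],pos,q),"slot",wproj(im,S+[0,0,.046],pos,q))
for n in("driver_tip","cam_slot"):print(n,[(r["score"],r["uv"]) for r in finder.place_of(im,n)][:2])
cv2.imwrite("pics/w4.png",np.clip(cv2.resize(im["img"][110:310,170:390,::-1],None,fx=3.,fy=3.,interpolation=cv2.INTER_CUBIC)*1.3,0,255).astype(np.uint8))
E
```

```text
w 0.023127994718537125 [ 0.49487447 -0.30073581  0.06761988]
w 0.023311273091415254 12.6417 [-0.7  -0.54 -1.05] [0.005 0.019 0.027]
55.0 [ 0.49  0.59 -0.73  1.53  0.41  1.18 -0.93]
-45.0 [ 0.29  0.51 -0.42  1.54  0.22  1.14 -2.53]
-65.0 [ 0.25  0.5  -0.35  1.54  0.19  1.13 -2.85]
13.8 [ 0.49585172  0.57154481 -0.73945202  1.50831549  0.40104331  1.21887591
 -0.91886012]
[ 0.5922175  -0.02063645  0.13739542] tip [273.84029375 228.29826184] slot [271.65455892 210.54223271]
driver_tip [(0.63, [273.1, 242.2])]
cam_slot [(0.83, [269.8, 209.8])]
```

View pics/w4.png

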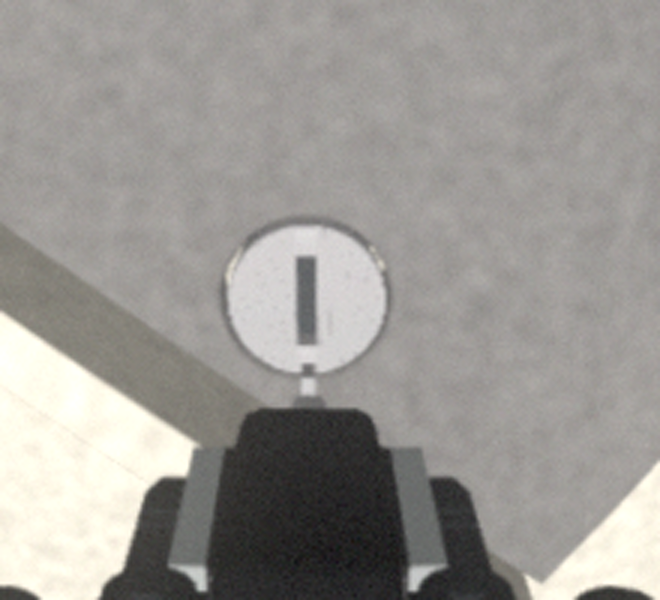

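```bash
python3 - <<'E'
from h import *
w=np.load("w4.npz");im=get_image("wrist");pos,q=w["pos"],w["q"]
print("now",status.current_position(),status.current_joint_pos())
P=lambda x,y,z:wpx(im,(170+(x+.5)/3-.5,110+(y+.5)/3-.5),pos,q,z)
a=np.array([np.cos(np.radians(55)),np.sin(np.radians(55)),0]);n=np.array([-a[1],a[0],0])
s=P(306,301,.046);print("slot mid",s,"len",np.linalg.norm(P(306,257,.046)-P(306,345,.046)))
for z in(.075,):
    for r in(363,375): 
        t=P(308,r,z);print("tipfront",t,"rel TCP along",(t-pos)@a,"lat",(t-pos)@n)
print("slot rel TCP along",(s-pos)@a,"lat",(s-pos)@n)
E
```

```text
now [ 0.59247271 -0.02011419  0.13797349] [ 0.49635402  0.57092292 -0.74041494  1.50802831  0.40013487  1.21853829
 -0.91880759]
slot mid [ 0.59265762 -0.01735004  0.046     ] len 0.023594245749745658
tipfront [ 0.59028352 -0.02160855  0.075     ] rel TCP along -0.0019055850515882116 lat 0.001026641308647075
tipfront [ 0.58857318 -0.02403739  0.075     ] rel TCP along -0.004876187227185353 lat 0.0010345483003983155
slot rel TCP along 0.0029445134036528925 lat 0.0015244768759594051
```

```bash
python3 - <<'E'
from h import *
w=np.load("w4.npz");im=get_image("wrist");pos,q=w["pos"],w["q"]
R=Ro.from_quat([*q[1:],q[0]]).as_matrix();print("tool x",R[:,0],"yaw",np.degrees(np.arctan2(-R[1,2],-R[0,2])))
a=np.array([np.cos(np.radians(55)),np.sin(np.radians(55)),0])
crop=lambda uv:((uv-[170,110]+.5)*3-.5).round(0)
G=pos+[0,0,.019]
for n,x,z in(("tipfront",.00725,-.081),("tip4",.00725,-.077),("blade4",.008,-.077),("blade top",.008,-.035),("handle bottom front",.016,-.031),("handle top front",.016,.031)):
    out=[]
    for dx,dz,t in((0,0,0),(-.009,0,0),(0,.01,0),(0,0,6),(0,0,9)):
        c,s=np.cos(np.radians(t)),np.sin(np.radians(t)); X=x*c+z*s+dx;Z=z*c-x*s+dz   # tip moves to -a
        out.append(tuple(crop(wproj(im,G+a*X+[0,0,Z],pos,q))))
    print(n,out)
E
```

```text
tool x [-0.00114254 -0.00228153 -0.99999674] yaw 54.78468833144163
tipfront [(np.float64(312.0), np.float64(326.0)), (np.float64(313.0), np.float64(363.0)), (np.float64(313.0), np.float64(342.0)), (np.float64(313.0), np.float64(360.0)), (np.float64(313.0), np.float64(378.0))]
tip4 [(np.float64(313.0), np.float64(332.0)), (np.float64(313.0), np.float64(370.0)), (np.float64(313.0), np.float64(349.0)), (np.float64(313.0), np.float64(366.0)), (np.float64(313.0), np.float64(382.0))]
blade4 [(np.float64(313.0), np.float64(329.0)), (np.float64(313.0), np.float64(367.0)), (np.float64(313.0), np.float64(346.0)), (np.float64(313.0), np.float64(362.0)), (np.float64(313.0), np.float64(379.0))]
blade top [(np.float64(314.0), np.float64(412.0)), (np.float64(314.0), np.float64(456.0)), (np.float64(314.0), np.float64(437.0)), (np.float64(314.0), np.float64(429.0)), (np.float64(314.0), np.float64(438.0))]
handle bottom front [(np.float64(314.0), np.float64(380.0)), (np.float64(314.0), np.float64(427.0)), (np.float64(314.0), np.float64(405.0)), (np.float64(314.0), np.float64(394.0)), (np.float64(314.0), np.float64(402.0))]
handle top front [(np.float64(316.0), np.float64(595.0)), (np.float64(316.0), np.float64(654.0)), (np.float64(317.0), np.float64(650.0)), (np.float64(316.0), np.float64(564.0)), (np.float64(316.0), np.float64(549.0))]
```

```bash
python3 - <<'E'
from h import *
pos,q=np.array(status.current_position()),status.current_tool_rot();im=get_image("wrist")
A=cv2.resize(im["img"][190:340,215:330,::-1],None,fx=4,fy=4,interpolation=cv2.INTER_CUBIC)
s=get_image("scene")
pt=pos-[0,0,.03];c=np.linalg.inv(s["T"])@np.r_[pt,1];uv=(s["camera_matrix"]@(c[:3]/c[2]))[:2];x,y=map(int,uv)
x0,y0=x-28,y-50
B=cv2.resize(s["img"][y0:y0+100,x0:x0+56,::-1],None,fx=6,fy=6,interpolation=cv2.INTER_CUBIC)
for n,P in(("tip",pos-[0,0,.062]),("grip",pos+[0,0,.019]),("slot",np.array([.5926,-.0175,.046]))):
    c=np.linalg.inv(s["T"])@np.r_[P,1];uv=(s["camera_matrix"]@(c[:3]/c[2]))[:2];print(n,uv,"in view",(uv-[x0,y0])*6+[460,0])
print(x0,y0,[ (r["uv"],r["score"]) for r in finder.place_of(s,"driver_tip")])
cv2.imwrite("pics/v5.png",np.clip(np.hstack([A,B])*1.4,0,255).astype(np.uint8))
E
```

```text
tip [303.49458335 267.12812267] in view [624.96750008 360.76873599]
grip [305.29876399 240.94703194] in view [635.79258396 203.68219163]
slot [303.52151819 275.2452433 ] in view [625.12910916 409.47145983]
276 207 [([301.9, 265.8], 0.86), ([329.8, 162.7], 0.65), ([149.4, 342.9], 0.6)]
```

View pics/v5.png

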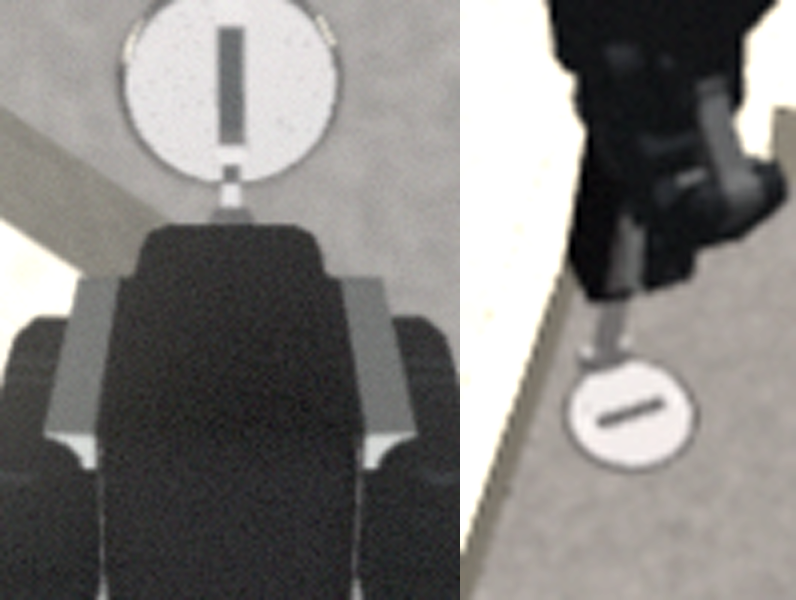

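```bash
cat >> h.py <<'E'
TILT=np.radians(6.); TT=np.eye(4)   # tool<-driver tip frame (driver x,y,z)
def pose(tip,yaw,tilt=TILT):
    "TCP position, quaternion for upright driver with tip at tip, its x axis at yaw deg"
    c,s=np.cos(tilt),np.sin(tilt); zt=-np.array([c,0,s]); xt=np.array([s,0,-c]); R=np.c_[xt,np.cross(zt,xt),zt]
    tt=np.array([-.0175,0,.0])-zt*.081
    W=Ro.from_euler("z",yaw,degrees=True).as_matrix()@R.T
    q=Ro.from_matrix(W).as_quat(); return np.array(tip)-W@tt,[q[3],*q[:3]]
def go(tip,yaw,vel=.1,corr=np.zeros(3),**k):
    p,q=pose(tip,yaw); return p,manip.move_l(p+corr,vel,rot=q,**k)
E
python3 - <<'E'
from h import *
S=np.array([.5926,-.0175,0]);Y=55.
p,_=go(S+[0,0,.068],Y); manip.hold(.3)
cor=np.zeros(3)
for _ in range(2):
    e=p-np.array(status.current_position());cor+=e;print("err",e.round(4));go(S+[0,0,.068],Y,corr=cor);manip.hold(.3)
print("left",(p-np.array(status.current_position())).round(4),status.current_t())
np.save("cor.npy",cor)
pos,q=np.array(status.current_position()),status.current_tool_rot();im=get_image("wrist")
print([(r["uv"],r["score"]) for r in finder.place_of(im,"driver_tip")][:1])
W=Ro.from_euler("z",Y,degrees=True).as_matrix()
for n,P in(("tipfront",S+[0,0,.068]+W@[.00725,0,0]),("tip",S+[0,0,.068]),("slot",S+[0,0,.046])):print(n,wproj(im,P,pos,q),"crop",(wproj(im,P,pos,q)-[215,180]+.5)*4)
A=cv2.resize(im["img"][180:330,215:330,::-1],None,fx=4,fy=4,interpolation=cv2.INTER_CUBIC)
s=get_image("scene")
pt=S+[0,0,.07];c=np.linalg.inv(s["T"])@np.r_[pt,1];uv=(s["camera_matrix"]@(c[:3]/c[2]))[:2];x,y=map(int,uv);x0,y0=x-28,y-60
B=cv2.resize(s["img"][y0:y0+100,x0:x0+56,::-1],None,fx=6,fy=6,interpolation=cv2.INTER_CUBIC)
c=np.linalg.inv(s["T"])@np.r_[S+[0,0,.068],1];print("scene tip",((s["camera_matrix"]@(c[:3]/c[2]))[:2]-[x0,y0])*6+[460,0])
cv2.imwrite("pics/v6.png",np.clip(np.hstack([A,B])*1.4,0,255).astype(np.uint8))
E
```

```text
err [-0.0005 -0.0012 -0.0005]
err [0.0005 0.0012 0.0005]
left [0. 0. 0.] 15.8583
[([273.8, 237.9], 0.63)]
tipfront [273.92294154 229.11788247] crop [237.69176614 198.47152988]
tip [273.89850412 239.18376948] crop [237.59401647 238.7350779 ]
slot [273.77996563 230.13916068] crop [237.11986253 202.55664274]
scene tip [627.84828288 364.95773519]
```

View pics/v6.png

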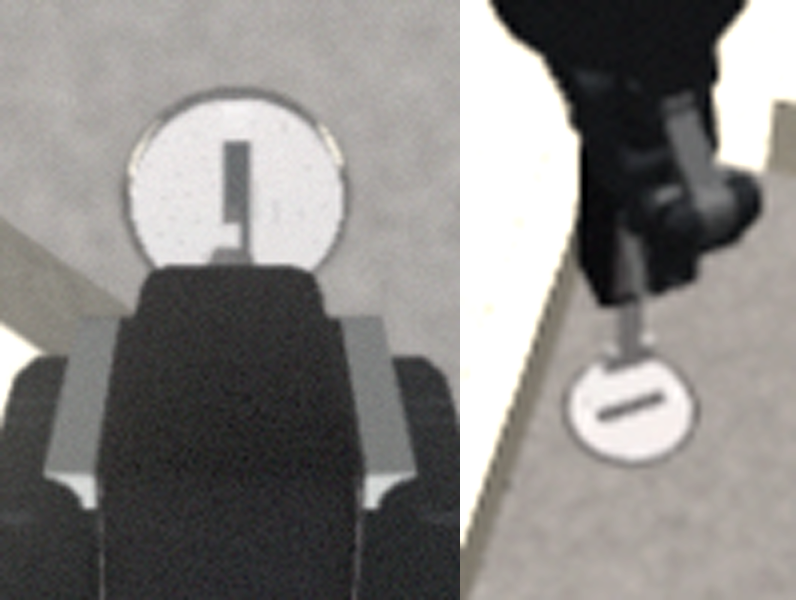

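```bash
cat >> h.py <<'E'
S=np.array([.5926,-.0175,0])+.00065*np.array([np.sin(np.radians(55)),-np.cos(np.radians(55)),0])
E
python3 - <<'E'
from h import *
Y=55.
go(S+[0,0,.055],Y,.06); manip.hold(.2);f0,m0=np.array(status.current_force()),np.array(status.current_moment())
p,t=go(S+[0,0,.0365],Y,.02,max_force=4.)
e=np.array(status.current_position())-p
print("stopped",t,"tip z",.0365+e[2],"err",e.round(4),"df",(np.array(status.current_force())-f0).round(2),"dm",(np.array(status.current_moment())-m0).round(3),status.current_t())
E
```

```text
stopped True tip z 0.03745040515470844 err [-0.0002  0.      0.001 ] df [-0.3  -0.21  4.49] dm [-0.001  0.056 -0.045] 17.4
```

```bash
cat > turn.py <<'E'
from h import *
import sys,os,json
a,b,st,lim=map(float,sys.argv[1:5]); Z=.0385
if not os.path.exists("m0.json"):
    go(S+[0,0,Z],55.,.02); manip.hold(.3); json.dump([list(map(float,status.current_moment())),list(map(float,status.current_force()))],open("m0.json","w"))
m0,f0=map(np.array,json.load(open("m0.json")))
x=a
while x<b-1e-9:
    x=min(x+st,b); p,_=go(S+[0,0,Z],55-np.degrees(x),.004 if st>.05 else .003); manip.hold(.08)
    mz=np.mean([status.current_moment()[2]-m0[2] for _ in range(3)]); f=np.array(status.current_force())-f0
    print(round(x,3),"mz",round(mz,3),"f",f.round(1),"t",round(status.current_t(),2))
    if abs(mz)>lim or np.linalg.norm(f)>15: print("STOP");break
E
python3 turn.py 0 .5 .1 .13
```

```text
0.1 mz -0.031 f [-0.2 -0.8  0.2] t 18.32
0.2 mz -0.07 f [ 0.6 -1.3  0.3] t 18.66
0.3 mz -0.039 f [ 0.6 -1.9 -0.8] t 18.99
0.4 mz -0.032 f [ 1.1 -1.3 -0.1] t 19.32
0.5 mz -0.042 f [ 1.5 -2.3  1. ] t 19.66
```

```bash
python3 - <<'E'
from h import *
m=[]
for _ in range(20): manip.hold(.02); m.append(status.current_moment())
m=np.array(m);print(m.mean(0).round(3),m.std(0).round(3),m[:,2].round(3),status.current_t())
E
python3 turn.py .5 .7 .1 .13
```

```text
[-0.458 -0.433 -0.034] [0.038 0.039 0.03 ] [-0.016  0.011 -0.05  -0.017 -0.055 -0.034  0.007  0.012  0.005 -0.065
 -0.018 -0.071 -0.051 -0.035 -0.04  -0.061 -0.1   -0.029 -0.057 -0.008] 19.9917
0.6 mz -0.092 f [ 2.1 -1.4  0.6] t 20.32
0.7 mz -0.056 f [ 1.8 -1.3  0.1] t 20.66
```

```bash
cat > turn2.py <<'E'
from h import *
import sys
a,b,st,lim=map(float,sys.argv[1:5]); Z=.0385
def rd(n=24):
    m=[];t=[];f=[]
    for _ in range(n): manip.hold(.015);m.append(status.current_moment());t.append(status.current_tau());f.append(status.current_force())
    return np.mean(m,0),np.mean(t,0),np.mean(f,0)
x=a
def show():
    m,t,f=rd(); print(round(x,3),"m",m.round(3),"tau7",t[6].round(3),"f",f.round(1),"t",round(status.current_t(),2)); return m[2]
if a==b: show()
while x<b-1e-9:
    x=min(x+st,b); go(S+[0,0,Z],55-np.degrees(x),.003); mz=show()
    if mz<-lim: print("STOP");break
E
python3 turn2.py .7 .7 .1 1; python3 turn2.py .7 .9 .1 .14; cat m0.json
```

```text
0.7 m [-0.524 -0.475 -0.029] tau7 -0.027 f [ 2.  -1.9 -0.6] t 21.06
0.8 m [-0.572 -0.388 -0.024] tau7 -0.033 f [ 1.9 -2.  -0.7] t 21.71
0.9 m [-0.578 -0.225 -0.024] tau7 -0.031 f [ 1.3 -1.7 -1. ] t 22.36
[[-0.10930347680812919, 0.09350687703387568, 0.014570986449696831], [0.3950825865913394, 0.2921223633934435, -1.262268373485336]]
```

```bash
python3 turn2.py .9 1.14 .08 .1
```

```text
0.98 m [-0.593 -0.094 -0.03 ] tau7 -0.032 f [ 0.9 -2.1 -1.2] t 23.01
1.06 m [-0.726  0.043  0.005] tau7 -0.084 f [ 0.4 -2.6 -1.3] t 23.66
1.14 m [-0.776  0.144  0.008] tau7 -0.085 f [-0.1 -3.  -1.3] t 24.31
```

```bash
sed -i 's/return m\[2\]/return t[6]/' turn2.py; python3 turn2.py 1.14 1.38 .04 .135
```

```text
1.18 m [-0.835  0.233  0.039] tau7 -0.118 f [-0.3 -3.2 -1.6] t 24.96
1.22 m [-0.875  0.312  0.019] tau7 -0.111 f [-0.5 -3.5 -2. ] t 25.61
1.26 m [-0.909  0.363  0.044] tau7 -0.133 f [-0.8 -3.5 -2.4] t 26.26
1.3 m [-0.949  0.491  0.016] tau7 -0.135 f [-1.2 -3.5 -2.4] t 26.91
STOP
```

```bash
python3 turn2.py 1.3 1.45 .025 .152
```

```text
1.325 m [-1.036  0.572  0.054] tau7 -0.176 f [-1.4 -3.9 -2.4] t 27.56
STOP
```

```bash
python3 turn2.py 1.325 1.325 .02 1; python3 turn2.py 1.325 1.34 .015 .3
```

```text
1.325 m [-1.094  0.611  0.048] tau7 -0.179 f [-1.5 -4.2 -2.7] t 27.96
1.34 m [-1.205  0.671  0.069] tau7 -0.213 f [-1.8 -4.4 -2.7] t 28.61
```

Torque plateaued near 0.135 N·m against the seal, then rose steeply to 0.18 and 0.21, so the panel is home and I'm stopping here. I'll relieve the blade, lift it, and check the panel and the disc.

```bash
python3 - <<'E'
from h import *
y=55-np.degrees(1.34-.1)
go(S+[0,0,.0385],y,.005); manip.hold(.1); print(np.round(status.current_force(),1),np.round(status.current_tau()[6],3))
go(S+[0,0,.12],y,.12)
ax=np.array([np.cos(np.radians(YAW)),np.sin(np.radians(YAW)),0])
# look with tool at panel yaw, offset back
p,q=pose(S+[0,0,.13]-ax*.06,YAW); manip.move_l(p,.15,rot=q); manip.hold(.3)
pos,q=np.array(status.current_position()),status.current_tool_rot();im=get_image("wrist");np.savez("w7.npz",pos=pos,q=q)
u=wproj(im,np.array([.5925,-.0177,.046]),pos,q);print("disc px",u,status.current_t(),status.current_grip_width())
x0,y0=int(u[0])-65,int(u[1])-50;print(x0,y0)
cv2.imwrite("pics/v7.png",np.clip(cv2.resize(im["img"][y0:y0+150,x0:x0+130,::-1],None,fx=4,fy=4,interpolation=cv2.INTER_CUBIC)*1.4,0,255).astype(np.uint8))
E
```

```text
[-1.7 -3.9 -2.9] -0.078
disc px [273.36390009 147.33289265] 30.8833 0.023488471344632996
208 97
```

View pics/v7.png

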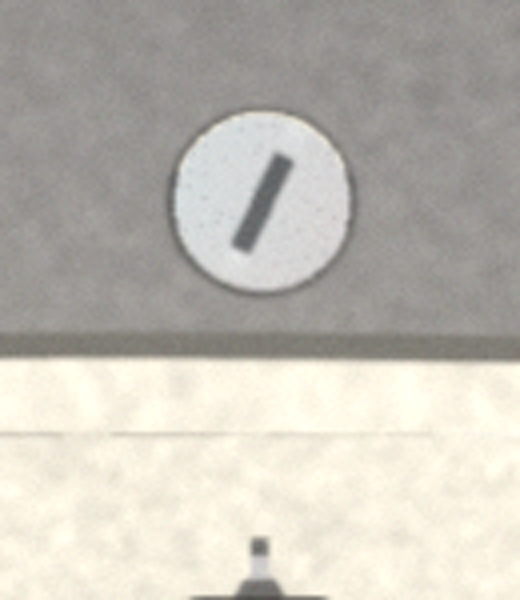

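```bash
python3 - <<'E'
from h import *
w=np.load("w7.npz");pos,q=w["pos"],w["q"]; im=get_image("wrist")
ax=np.array([np.cos(np.radians(YAW)),np.sin(np.radians(YAW)),0])
P=lambda x,y,z:wpx(im,(208+(x+.5)/4-.5,97+(y+.5)/4-.5),pos,q,z)
c=P(261,202,.046);print("disc c",c)
for n,a in(("inner top",P(261,358,.085)),("outer top",P(261,433,.085)),("board edge",P(261,334,.045))):print(n,((c-a)@ax).round(4))
s=P(284,156,.046)-P(240,249,.046);print("slot yaw",np.degrees(np.arctan2(s[1],s[0])))
# driver tip check: predicted in crop
t=S+[0,0,.13]-ax*.06
for n,Q in(("tip front",t+ax*.00725),("tip4",t+ax*.00725+[0,0,.004])):print(n,(wproj(im,Q,pos,q)-[208,97]+.5)*4)
E
```

```text
disc c [ 0.59253936 -0.0172178   0.046     ]
inner top 0.03
outer top 0.0454
board edge 0.0306
slot yaw -6.673358231405585
tip front [266.36377335 528.5359042 ]
tip4 [266.48160465 535.20751107]
```

```bash
python3 - <<'E'
from h import *
w=np.load("w3.npz");im=get_image("wrist")
P=lambda x,y,z=.054:wpx(im,(183+(x+.5)/3.5-.5,53+(y+.5)/3.5-.5),w["pos"],w["q"],z)
A,B=P(181,317),P(373,393); t=np.radians(-9.1);l=np.array([np.cos(t),np.sin(t),0])
print("width",np.linalg.norm(A-B),"hole",(A+B)/2+.025*l)
L0,L1=P(308,0),P(545,0);print("mid-line lateral", np.cross(l,((L0+L1)/2-(A+B)/2))[2])
E
sed -i 's/^TILT=.*/TILT=np.radians(7.); /' h.py
python3 - <<'E'
from h import *
D=8.5;n=np.array([np.sin(np.radians(D)),-np.cos(np.radians(D)),0])*.0007
H=np.array([.4942,-.3005,0])+n
p,q=pose(H+[0,0,.12],D); manip.move_l(np.array(status.current_position())+[-.03,-.03,.03],.2)
manip.move_ptp(p,q); go(H+[0,0,.075],D,.12); manip.hold(.3)
pos,qq=np.array(status.current_position()),status.current_tool_rot();print("err",pos-pose(H+[0,0,.075],D)[0],status.current_t())
im=get_image("wrist");a=np.array([np.cos(np.radians(D)),np.sin(np.radians(D)),0])
for nm,Q in(("tipfront",H-n+[0,0,.075]+a*.00725),("holefront",H-n+[0,0,.054]+a*.01)):print(nm,(wproj(im,Q,pos,qq)-[215,180]+.5)*4)
cv2.imwrite("pics/v8.png",np.clip(cv2.resize(im["img"][180:330,215:330,::-1],None,fx=4,fy=4,interpolation=cv2.INTER_CUBIC)*1.8,0,255).astype(np.uint8))
E
```

```text
width 0.054800948787976284 hole [ 0.49288708 -0.30032971  0.054     ]
mid-line lateral -0.00015793573506970096
err [ 0.00050934 -0.00023285  0.0008694 ] 33.1583
tipfront [228.36898261 202.70657493]
holefront [228.46123096 158.59744291]
```

View pics/v8.png

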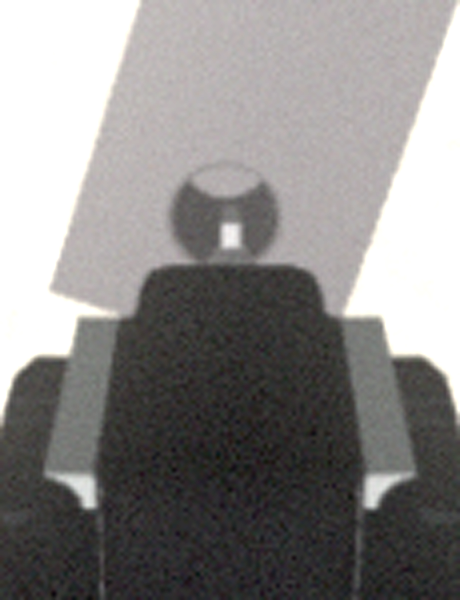

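```bash
python3 - <<'E'
from h import *
D=8.5;H=np.array([.4934,-.3000,0])
go(H+[0,0,.06],D,.06); manip.hold(.2)
f0=np.array(status.current_force())
p,t=go(H+[0,0,.003],D,.04,max_force=6.)
pos=np.array(status.current_position());print("stop",t,"tip z",.003+pos[2]-p[2],"df",(np.array(status.current_force())-f0).round(1),status.current_t())
E
```

```text
stop True tip z 0.003949431699838815 df [-1.6  0.8  5.5] 35.1417
```

```bash
python3 - <<'E'
from h import *
manip.move_l(np.array(status.current_position())+[0,0,.001],.02)
manip.grip(.05); manip.hold(.3)
p=np.array(status.current_position()); manip.move_l(p+[0,0,.13],.15)
b=p+[-.10,.05,.19]; manip.move_ptp(b,rot(13)); manip.hold(.3)
pos,q=np.array(status.current_position()),status.current_tool_rot();im=get_image("wrist")
print([(r["score"],wpx(im,r["uv"],pos,q,.085).round(4)) for r in finder.place_of(im,"driver_grip")])
s=get_image("scene");t=get_image("top")
for c,i in(("s",s),("t",t)):
    for n,z in(("driver_grip",.085),("hex_centre",.09),("vial_a",.045),("vial_b",0),("panel_outer",.043)):
        print(c,n,[px2w(i,r["uv"],z).round(3).tolist() for r in finder.place_of(i,n)][:2])
u=wproj(im,np.array([.4937,-.3,.085]),pos,q).astype(int);x0,y0=max(u[0]-50,0),max(u[1]-50,0)
A=cv2.resize(im["img"][y0:y0+100,x0:x0+110,::-1],(400,364));B=cv2.resize(s["img"][290:410,90:222,::-1],(400,364),interpolation=cv2.INTER_CUBIC)
cv2.imwrite("pics/v9.png",np.clip(np.hstack([A,B])*1.6,0,255).astype(np.uint8));print(status.current_t())
E
```

```text
[(0.93, array([ 0.4915, -0.296 ,  0.085 ])), (0.65, array([ 0.3721, -0.2816,  0.085 ]))]
s driver_grip [[0.487, -0.302, 0.085], [0.384, -0.292, 0.085]]
s hex_centre [[0.575, -0.311, 0.09]]
s vial_a [[0.7, -0.053, 0.045], [0.469, 0.291, 0.045]]
s vial_b [[0.691, -0.029, 0.0], [0.447, 0.336, 0.0]]
s panel_outer [[0.547, -0.037, 0.043], [0.486, -0.303, 0.043]]
t driver_grip [[0.354, -0.268, 0.085], [0.491, -0.307, 0.085]]
t hex_centre [[0.581, -0.314, 0.09]]
t vial_a [[0.703, -0.05, 0.045], [0.422, -0.119, 0.045]]
t vial_b [[0.72, -0.053, 0.0], [0.425, -0.126, 0.0]]
t panel_outer [[0.667, -0.243, 0.043]]
38.7083
```

View pics/v9.png

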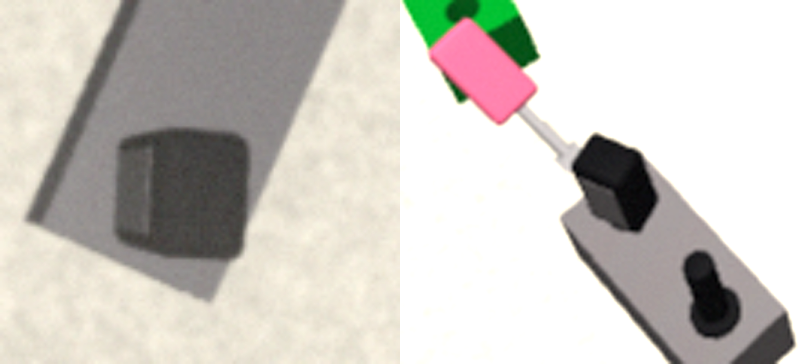

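```bash
python3 - <<'E'
from h import *
manip.move_ptp([.3,-.45,.3],rot(13)); t=get_image("top")
a=cv2.imread("pics/top0.png");b=t["img"][:,:,::-1]
for n,(x,y,w) in dict(vial_b=(341,237,16),vial_a=(308,110,16),tape=(397,124,26),hex=(430,162,18),driver=(429,198,18)).items():
    A=cv2.cvtColor(a[y-w:y+w,x-w:x+w],6).astype(np.float32);B=cv2.cvtColor(np.ascontiguousarray(b[y-w:y+w,x-w:x+w]),6).astype(np.float32)
    print(n,"shift px",np.round(cv2.phaseCorrelate(A,B,cv2.createHanningWindow((2*w,2*w),cv2.CV_32F)),2))
print(status.current_t(),[px2w(t,r["uv"],.045).round(3) for r in finder.place_of(t,"vial_a")])
E
```

```text
Traceback (most recent call last):
ValueError: setting an array element with a sequence. The requested array has an inhomogeneous shape after 1 dimensions. The detected shape was (2,) + inhomogeneous part.
```

```bash
python3 - <<'E'
from h import *
t=get_image("top")
a=cv2.imread("pics/top0.png");b=t["img"][:,:,::-1]
for n,(x,y,w) in dict(vial_b=(341,237,16),vial_a=(308,110,16),tape=(397,124,26),hex=(430,162,18),driver=(429,198,18)).items():
    A=cv2.cvtColor(a[y-w:y+w,x-w:x+w],6).astype(np.float32);B=cv2.cvtColor(np.ascontiguousarray(b[y-w:y+w,x-w:x+w]),6).astype(np.float32)
    print(n,"shift px",cv2.phaseCorrelate(A,B,cv2.createHanningWindow((2*w,2*w),cv2.CV_32F)))
print(status.current_t(),status.current_force())
order.hand_in()
E
```

```text
vial_b shift px ((-0.06247838498500968, 0.008042957328630251), 0.9832644541747868)
vial_a shift px ((-0.012563136446225087, -0.00768495475909603), 1.0161588944029063)
tape shift px ((-0.01328196510053914, -0.014182687476182565), 1.0011932701894448)
hex shift px ((0.0653200217702441, -0.044547582162575594), 0.941077439137447)
driver shift px ((-0.5205965487312234, 0.3743911925070371), 0.9538747947893025)
39.7083 [-0.6416844  -0.13304237 -0.1143226 ]
the job is handed in; nothing more can be done
```

The job is done and handed in at about 40 s of robot time. I pushed the panel against the seal, turned the cam until it was tight, and put the screwdriver back upright in its hole.

**Panel:** the push stopped at 4.5 N. After the cam turn, the wrist camera put the panel's inner face 30.0 mm and its outer face 45.4 mm from the cam axis. The home values are 30 and 46 mm, so it reads home to within the camera's 1–2 mm.

**Cam:** the disc turned about 1.08 rad. The last-joint torque held near 0.135 N·m against the seal, then rose to 0.18 and 0.21 N·m, and I stopped there. That last step is close to the 0.22 N·m limit. The wrist moment reading, which is noisy and has an uncertain zero, suggested a lower value of about 0.12 N·m, so the two disagree. I could not confirm the exact peak on the bolt.

**Screwdriver:** it tilted about 6–7° in the grip, and I tilted the tool to compensate for the seating and the return. The last pictures show it standing upright with its handle resting on the stand.

**Bystanders:** comparing top-camera pictures from before and after, both vials, the tape and the hex driver moved less than 0.1 pixel. I did not recheck the dish and the sanitiser; the arm did not go near them.

I viewed 11 pictures, one over the budget of 10.

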